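# Go / no-go check of a dispensing-head bore

### The arm

A 7-joint arm with a two-finger parallel gripper is mounted at the origin on the work surface. World frame = base frame: x ahead of the robot, y to its left, z up, the work surface at z = 0. Lengths are in m, angles in rad, forces in N, time in s.
With the tool pointing down it reaches from about 0.35 to 0.9 m from the base axis. Payload 8.1 kg.
Tool frame: the origin (TCP) lies midway between the tips of the shut fingers; the grasp point (between the pads) lies 19 mm behind it; z points along the fingers, y is the direction in which the jaws open and shut (so a half turn about z gives the same grasp; the last joint's range is limited). The gripper opens to 85 mm and grips with 20 to 120 N. Pads are 22 mm wide; open, the fingers measure 114 mm over their backs; the gripper's body (76 mm by 85 mm) begins 54 mm behind the grasp point. The pads swing forward as they close: fully open they stand 13 mm farther back than shut.
Start: joints at [-1.408, 0.434, 0.025, 1.573, -0.012, 1.134, -0.075], TCP at [0.164, 0.603, 0.231] pointing down, gripper open.
Joint ranges: [-2.62, 2.62], [-0.44, 2.09], [-1.27, 1.32], [0.08, 2.57], [-1.32, 4.46], [0.12, 2], [-2.74, 2.74]. Speed limits (rad/s): [2.22, 2.22, 3.01, 3.01, 3.14, 3.14, 3.14].

### API

Orientations are given as a 3x3 rotation matrix whose columns are the frame's x, y, z axes.
In Python, from cell import arm gives the robot as it stands. The module is installed in compiled form; this text tells all that it offers.
- The arm moves only by the shell command python3 -m pendant 'ROWS' [FORCE]. ROWS is JSON, a list of rows, each a list of 5 numbers: the gripper's target within -1 to 1 (fully open at 1, half-way at 0, shut at -1), then the shift along the tool's x, y, z in m, then the turn about the tool's z in rad. In form: [[gripper, dx, dy, dz, twist], ...]. A call has 1 to 20 rows; each row shifts and turns the pose as measured when the row begins, along the tool's axes as they then stand; what a row does not reach is not made up. A row lasts 1/12 s, in which the tool goes at most 41.7 mm and 7.16 degrees, less where a joint would pass 70% of its speed; a pose out of reach is approached as far as the arm can. A call is refused whole if a number of a shift passes 0.0417 or a number of a turn 0.125, either way. A call with a gripper value outside its range is refused whole. The fingers move at their own pace and stop on an object; FORCE is the grip in N (left out, the last holds). Time passes only in rows, so rows that do not move let the fingers close. It gives the time, the measured TCP pose, the force and the opening at its end, in the units of the state.
- arm.sense(): the state, without advancing time (a new reading comes with each control period).
- arm.capture(name): name is "side" or "top"; returns a dict with "image" (400x640x3 uint8, red, green, blue), "z_map" (400x640 float32, m along the optical axis (not along the pixel's ray), 0 where there is no reading), "intrinsics" (3x3 intrinsics, pixels), "R" (3x3) and "t" (3): a world point X has camera coordinates R X + t. Camera axes: x right, y down, z forward; pixel columns grow to the right and rows downward; lengths in m; the calibration is good to about 2 mm. A picture is of the moment at which its call begins.
- arm.job_done(): hands the job in, once; it reports no verdict.
Trained networks look in a picture, given as the dict that the camera call returned (one of the last four; its "shot" number tells which), for a name from the list of things; names that differ only in an ending like _2 or _b are one class to them, and where a whole thing is asked for, a point or a joint stands for the part that bears it (a point fixed in the world has none). Each returns a list of dicts, best first, with "confidence" (0 to 1); they miss things now and then, are a little off and sometimes report something else, mostly with a low value. They report only what shows in the picture. A call takes as long as a camera call. They do not tell look-alikes from the thing itself.
- arm.masks_of(picture, name): "region" (400x640 bool, what is visible of it) and "location" ([column, row] in pixels, amid what is visible of it).
The state is a dict: "time": time; "joint_positions": joint angles; "qvel": joint speeds; "joint_efforts": joint torques, N m; "position": TCP position; "tcp_rot": TCP orientation; "force": force on the tool from outside, world axes, zero at the start; "ft_torque": the same for the moment, N m; "finger_gap": opening from 0.0 (shut) to 1.0 (fully open).
Only numpy, scipy, OpenCV 4.12 (cv2) and the standard library are available. Lean on these libraries where they do the work, as an engineer would, in place of code of your own. Each camera call takes 0.05 s, during which the arm holds its last target. There are 200 camera calls.

### The job

Check the bore of the brass head block on the gauge stand with the blue plug gauge: lay the gauge in the stand's V rests and slide its longer go end (green band) fully home, until the blue handle's shoulder meets the brass. Then draw it out, turn it end for end, lay it in the rests again and slide the no-go end (red band) up to the bore, keeping it pressed there gently for about a second to show that it is refused. Leave it lying in the rests with the no-go end at the bore's mouth, let go, and do not disturb the yellow gauge, bottles, vials or tip box.

Things in the scene. Friction and masses are not known exactly. Their poses are not given: they have to be found in the camera images.
- gauge_mid (a point): Centre of the blue double-ended plug gauge, 0.25 kg, 144 mm long. Blue octagonal handle 28 mm across flats, 100 mm long, centred here; green band at the go end, red band at the no-go end. Axes: x along the gauge to the go end, z up. It lies on the table on a flat at any yaw, axis 14 mm up, with upright side flats 12 mm high, 28 mm apart, to grip.
- gauge: The same blue gauge; its origin is under the middle of the handle, 14 mm below gauge_mid, with the same axes.
- gauge_go_tip (a point): Centre of the end face of the go plug: steel cylinder 20 mm in diameter, sticking 28 mm out of the handle; this point is 78 mm from gauge_mid along +x. The handle's shoulder (28 mm) is the stop.
- gauge_nogo_tip (a point): Centre of the end face of the no-go plug: steel cylinder 25 mm in diameter, sticking 16 mm out of the handle; this point is 66 mm from gauge_mid along -x.
- stand: Gauge stand fixed to the table: dark steel base 190 x 80 x 10 mm with two aluminium V rests and a brass block. Origin at table height, 55 mm short of the bore's mouth. Axes: x level, along the bore into the block (the sliding direction), z up. Base spans x -85 to 105 mm. Above the base behind the rests it is free, so closed fingers can push the gauge's rear end face.
- rest_front (a point): Gauge axis over the front V rest (rest spans stand x 0 to 14 mm), 62 mm above the table. 90 degree V, open at the top, 7 mm lead-in to each side; it carries the handle by its two lower slanting faces, in line with the bore. Its edges are 55 mm above the table, 17 mm to either side: fingers that reach at most 5 mm below the gauge's axis clear it anywhere.
- rest_rear (a point): The same over the rear V rest (stand x -56 to -38 mm). The handle must bear on both rests: it does, either way round, with the leading tip 5 to 12 mm short of the mouth. The gauge slides in the rests with 0.5 to 2 N of friction (all are smooth and oiled); a push kept up at 5 to 12 N seats or tests it.
- head_block: Brass block, fixed on the stand, 40 mm long (stand x 55 to 95 mm), 60 mm wide, its top 92 mm above the table, with a through bore of 21.6 mm along stand x: the go plug enters, the no-go plug does not. Its origin is that of the stand, with the same axes.
- bore_mouth (a point): Centre of the bore's mouth in the face of the brass block that looks towards the V rests, 62 mm above the table; axes as the stand's: x points into the bore.
- spare_gauge_mid (a point): Centre of the wrong gauge: yellow octagonal handle 22 mm across flats, 90 mm long, 128 mm overall, lying on the table; leave it alone.
- reagent_white: White bottle with red cap, 44 mm in diameter, 85 mm tall, standing beside the stand; origin under its centre; leave it alone.
- reagent_dark: Amber bottle with black cap, 38 mm in diameter, 75 mm tall, on the other side of the stand; origin under its centre; leave it alone.
- buffer_dark: Larger amber bottle with black cap, 48 mm in diameter, 110 mm tall; origin under its centre; leave it alone.
- vial_a: Small white vial with black cap, 20 mm in diameter, 42 mm tall, standing close beside the blue gauge; origin under its centre; leave it alone.
- vial_b: The same kind of vial, standing close beside the yellow gauge; leave it alone.
- tip_box: Yellow pipette-tip box, 80 x 120 x 45 mm; origin under its centre; leave it alone.
Not all that is in view belongs to the job. Of the things that look like the gauge, take the one that is farthest from the robot's base at the start.

How it is judged:
By the outcome, as a careful person would: the job done as asked, in the order asked, and still so for the second after the job is handed in, with the robot touching nothing.
It also fails if it takes over 72 s, if anything falls off the work surface, if the arm or the gripper's body presses on something with over 40 N, if the wrist force passes 120 N, or if a joint passes its speed limit or range.

## Working session

There is one attempt and no reset: what is moved stays moved. The work goes in short steps, Python scripts to look and compute and a shell command to move; the robot and the scene stay as the last step left them, time stands still between calls to the robot, and variables do not carry over. Pictures are saved under pics/ and viewed, about 8 in all and at most 12, crops included, and the job is handed in when it is done.

```bash
mkdir -p pics
cat > h.py <<'E'
import numpy as np, cv2
from cell import arm
def world(p,uv_mask=None):
    v,u=np.nonzero(uv_mask & (p["z_map"]>0)); z=p["z_map"][v,u]
    K=np.array(p["intrinsics"]); c=np.stack([(u-K[0,2])/K[0,0]*z,(v-K[1,2])/K[1,1]*z,z])
    return (np.array(p["R"]).T@(c-np.array(p["t"])[:,None])).T
def proj(p,X):
    c=np.array(p["R"])@np.array(X)+np.array(p["t"]); q=np.array(p["intrinsics"])@c; return q[:2]/q[2]
def save(p,n): cv2.imwrite(f"pics/{n}.png",p["image"][:,:,::-1])
E
python3 - <<'E'
from h import *
np.set_printoptions(precision=4,suppress=True)
s=arm.sense();print(s["time"],s["position"],s["tcp_rot"],s["force"],s["finger_gap"])
for n in("top","side"):
    p=arm.capture(n);save(p,n+"0");print(n,"cam",-np.array(p["R"]).T@p["t"])
    for o in("gauge","stand","head_block","gauge_go_tip","vial_a","spare_gauge_mid"):
        for d in arm.masks_of(p,o)[:4]:
            w=world(p,d["region"]);print(o,round(d["confidence"],2),d["location"],d["region"].sum(),np.median(w,0) if len(w) else None, w.max(0) if len(w) else 0)
E
```

```text
0.0 [0.1641 0.6026 0.2305] [[-0.9649  0.2627 -0.0003]
 [ 0.2627  0.9649 -0.0015]
 [-0.0001 -0.0016 -1.    ]] [-0.4985  0.0393 -0.1417] 0.9986895908234391
top cam [0.4527 0.0538 1.1585]
gauge 0.85 [425.0, 263.1] 536 [ 0.3226 -0.2306  0.0243] [ 0.3587 -0.1668  0.0349]
gauge 0.62 [378.6, 201.6] 508 [ 0.4922 -0.0961  0.0249] [ 0.5566 -0.064   0.0328]
gauge 0.57 [326.8, 236.3] 459 [0.3973 0.0454 0.0253] [0.4279 0.1129 0.0333]
stand 0.97 [277.1, 164.8] 1985 [0.5988 0.186  0.0115] [0.6895 0.2771 0.0982]
head_block 0.94 [254.8, 146.7] 501 [0.6347 0.2305 0.091 ] [0.6729 0.2767 0.0982]
head_block 0.52 [390.7, 222.9] 53 [ 0.4402 -0.1244  0.0408] [ 0.4484 -0.1175  0.0464]
gauge_go_tip 0.98 [327.8, 235.2] 467 [0.3996 0.0412 0.0253] [0.4306 0.1129 0.0333]
gauge_go_tip 0.89 [423.9, 264.8] 546 [ 0.3232 -0.231   0.0243] [ 0.3613 -0.1668  0.0349]
gauge_go_tip 0.64 [373.8, 204.3] 517 [ 0.4898 -0.0961  0.0249] [ 0.5598 -0.064   0.0328]
vial_a 0.61 [387.9, 221.1] 52 [ 0.4402 -0.1246  0.041 ] [ 0.4484 -0.1175  0.0464]
vial_a 0.42 [445.9, 142.4] 75 [ 0.6536 -0.2958  0.034 ] [ 0.6656 -0.2898  0.0466]
spare_
[... 423 characters left out ...]
.3052 0.0942]
head_block 0.93 [347.4, 156.5] 737 [0.6357 0.2193 0.0574] [0.6899 0.4188 0.0942]
head_block 0.54 [313.7, 248.9] 681 [ 0.494  -0.1081  0.0234] [ 0.561  -0.0564  0.0313]
gauge_go_tip 0.92 [314.3, 251.1] 780 [ 0.4918 -0.1067  0.0228] [ 0.5628 -0.0485  0.0432]
gauge_go_tip 0.63 [238.0, 312.3] 990 [ 0.3247 -0.2465  0.0244] [ 0.3623 -0.1519  0.0314]
gauge_go_tip 0.56 [271.1, 218.3] 463 [0.4013 0.0209 0.0241] [0.4332 0.1074 0.0304]
vial_a 0.64 [291.2, 264.2] 148 [ 0.4406 -0.1362  0.0308] [ 0.4507 -0.1108  0.0445]
vial_a 0.59 [412.9, 318.8] 219 [ 0.6551 -0.3078  0.0319] [ 0.6775 -0.2789  0.044 ]
spare_gauge_mid 0.61 [384.0, 333.0] 811 [ 0.594  -0.3261  0.0188] [ 0.652  -0.2856  0.0256]
```

```bash
python3 -c "
import cv2,numpy as np
a=cv2.imread('pics/top0.png')[90:340,180:500];b=cv2.imread('pics/side0.png')[120:370,180:500]
cv2.imwrite('pics/crop0.png',np.vstack([cv2.resize(x,(768,300*2))[::1] for x in (a,)]))
cv2.imwrite('pics/crop1.png',cv2.resize(b,(768,600)))"
```

```text
(no output)
```

View pics/crop0.png

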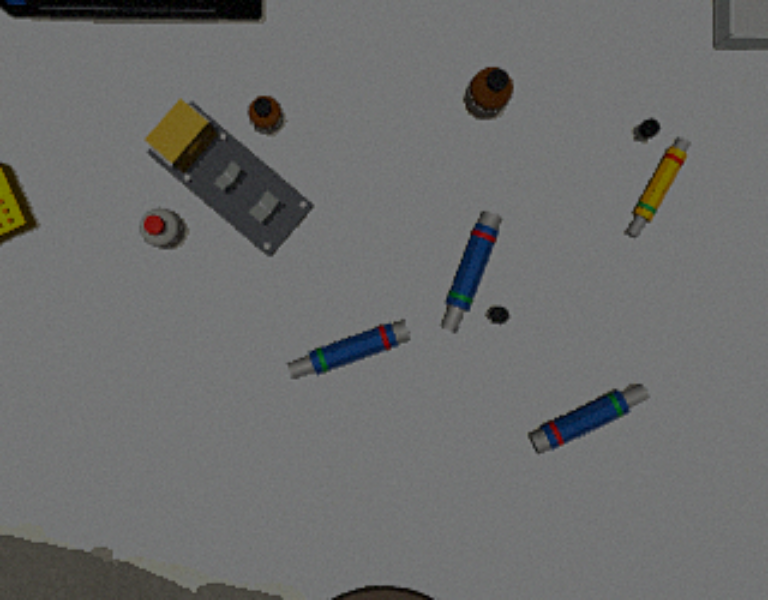

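View pics/crop1.png

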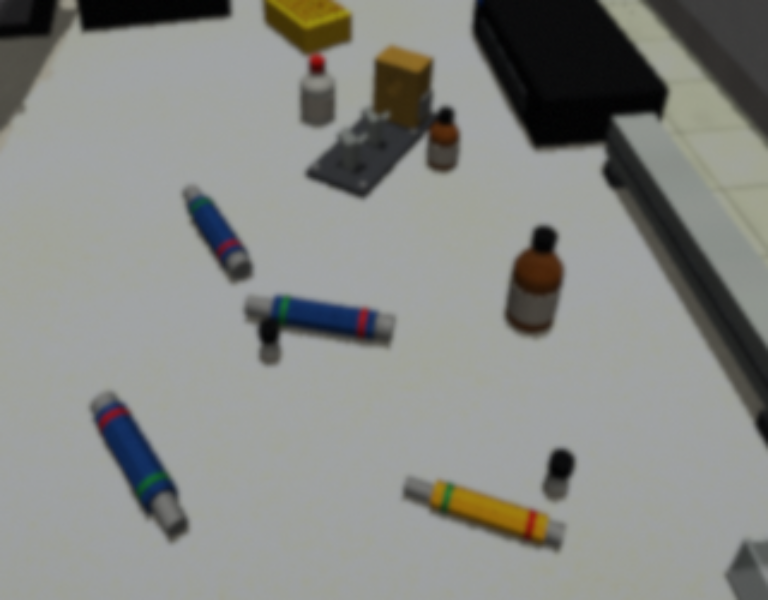

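```bash
cat > m.py <<'E'
from h import *
np.set_printoptions(precision=4,suppress=True)
def planepts(p,mask,h):
    v,u=np.nonzero(mask);K=np.array(p["intrinsics"]);R=np.array(p["R"]);C=-R.T@p["t"]
    d=R.T@np.stack([(u-K[0,2])/K[0,0],(v-K[1,2])/K[1,1],np.ones(len(u))]);return (C[:,None]+d*((h-C[2])/d[2])).T[:,:2]
def rect(q,t):
    (c,wh,a)=cv2.minAreaRect(q.astype(np.float32)*1000);print(t,np.round(c,1),np.round(wh,1),round(a,1),len(q))
E
python3 - <<'E'
from m import *
for n in("top","side"):
    p=arm.capture(n)
    if n=="top": print(p["intrinsics"])
    L=[d for d in arm.masks_of(p,"gauge") if abs(d["location"][1]-(203 if n=="top" else 254))<15]
    m=cv2.dilate(L[0]["region"].astype(np.uint8),np.ones((5,5)))>0
    hsv=cv2.cvtColor(p["image"],cv2.COLOR_RGB2HSV);H,S,V=[hsv[:,:,i].astype(int) for i in range(3)]
    bl=m&(S>90)&(H>95)&(H<130);gr=m&(S>80)&(H>45)&(H<90);rd=m&(S>80)&((H<12)|(H>170))
    b=planepts(p,bl|gr|rd,0.022);rect(b,n+" handle")
    g,r=planepts(p,gr,0.026).mean(0),planepts(p,rd,0.026).mean(0);d=g-r
    print("green",g,"red",r,"yaw",np.degrees(np.arctan2(d[1],d[0])),"mid",(g+r)/2,np.linalg.norm(d))
    S_=arm.masks_of(p,"stand")[0]["region"];w=world(p,S_)
    if n=="top":
        hb=S_|arm.masks_of(p,"head_block")[0]["region"];w=world(p,hb)
    for t,lo,hi in(("base",.004,.017),("rests",.035,.072),("block",.082,.102)):
        q=w[(w[:,2]>lo)&(w[:,2]<hi)];rect(q[:,:2],n+" "+t);print("  z",np.median(q[:,2]),q[:,:2].mean(0))
    for o in("reagent_white","reagent_dark","buffer_dark","vial_a"):
        for d in arm.masks_of(p,o)[:2]:
            w=world(p,d["region"]);print(o,round(d["confidence"],2),d["location"],w[w[:,2]>w[:,2].max()-.012].mean(0))
E
```

```text
[[409.8402   0.     326.4294]
 [  0.     409.8402 197.3259]
 [  0.       0.       1.    ]]
top handle [496.  -97.9] [ 29.  100.2] 69.8 365
green [ 0.4606 -0.0842] red [ 0.5315 -0.1107] yaw 159.48665067668745 mid [ 0.4961 -0.0975] 0.07567634853797225
top base [600.1 191. ] [203.3  79.2] 50.6 1255
  z 0.010198118967078196 [0.5826 0.1715]
top rests [601.1 191.6] [148.2  67.6] 49.9 239
  z 0.049648276258455463 [0.5947 0.1849]
top block [637.7 235. ] [40.9 59.5] 49.7 365
  z 0.09189743843688924 [0.6371 0.2343]
reagent_white 0.57 [247.0, 182.2] [0.5352 0.2592 0.0845]
reagent_white 0.27 [374.2, 202.0] [ 0.497  -0.0985  0.0269]
reagent_dark 0.64 [290.1, 139.0] [0.6686 0.1431 0.0746]
buffer_dark 0.18 [277.2, 163.7] [0.6367 0.2348 0.0918]
vial_a 0.5 [250.2, 147.3] [0.6372 0.2346 0.0918]
vial_a 0.38 [448.0, 138.6] [ 0.6556 -0.2979  0.0411]
side handle [ 493.3 -106.3] [37.4 99.7] 71.5 451
green [ 0.4567 -0.0965] red [ 0.528  -0.1235] yaw 159.24706262748063 mid [ 0.4924 -0.11  ] 0.07624932631513427
side base [595.6 180.1] [190.2  80.5] 49.9 776
  z 0.009585014348975759 [0.5868 0.1565]
side rests [619.7 174.6] [147.9  91. ] 58.8 388
  z 0.050434347872051505 [0.6171 0.1974]
side block [638.1 231.2] [44.1 63.2] 46.8 213
  z 0.09113568293961817 [0.6363 0.2273]
reagent_white 0.67 [313.2, 160.5] [0.5351 0.2515 0.0809]
reagent_dark 0.85 [365.7, 179.5] [0.6692 0.1368 0.0724]
reagent_dark 0.74 [411.8, 321.0] [ 0.6562 -0.3059  0.0406]
buffer_dark 0.56 [402.7, 240.2] [ 0.6943 -0.1194  0.1084]
vial_a 0.7 [410.7, 319.5] [ 0.6566 -0.3051  0.0407]
vial_a 0.47 [293.1, 262.3] [ 0.4411 -0.1337  0.0397]
```

```bash
python3 -m pendant '[[0,-0.0252,-0.0294,0,0],[0,-0.0252,-0.0294,0,0],[0,-0.0252,-0.0294,0,0],[0,-0.0252,-0.0294,0,0],[0,-0.0252,-0.0294,0,0],[0,-0.0252,-0.0294,0,0],[0,-0.0252,-0.0294,0,0],[0,-0.0252,-0.0294,0,0],[0,-0.0252,-0.0294,0,0],[0,-0.0252,-0.0294,0,0],[0,-0.0252,-0.0294,0,0],[0,-0.0252,-0.0294,0,0],[0,-0.0252,-0.0294,0,0],[0,-0.0252,-0.0294,0,0],[0,-0.0252,-0.0294,0,0],[0,-0.0252,-0.0294,0,0],[0,-0.0252,-0.0294,0,0],[0,-0.0252,-0.0294,0,0],[0,-0.0252,-0.0294,0,0],[0,-0.0252,-0.0294,0,0]]' 60
cat >> h.py <<'E'
def to(x,y,z,yaw,n=1):
    s=arm.sense();R=np.array(s["tcp_rot"]);d=R.T@(np.array([x,y,z])-s["position"])
    a=np.degrees(np.arctan2(R[1,0],R[0,0]));print("t",round(s["time"],2),"pos",np.round(s["position"],4),"yaw",round(a,2),"tilt",np.round(R[:2,2],4),"F",np.round(s["force"],1),"gap",round(s["finger_gap"],3))
    tw=np.radians(-((yaw-a+180)%360-180));print("tool delta",np.round(d,4),"twist",round(tw,4),"q",np.round(s["joint_positions"],2))
E
python3 -c "
from h import *
to(.496,-.098,.12,159.5)"
```

```text
time: 3.12
position: [0.5081, -0.1186, 0.2296]
tcp_rot: [[-0.969, 0.246, 0.009], [0.246, 0.969, 0.013], [-0.005, 0.015, -1.0]]
force: [1.0, 1.3, -0.1]
finger_gap: 0.501
t 3.12 pos [ 0.5081 -0.1186  0.2296] yaw 165.76 tilt [0.0086 0.0132] F [ 1.   1.3 -0.1] gap 0.501
tool delta [0.0173 0.0154 0.1098] twist 0.1093 q [-0.29  0.28  0.55  1.86 -0.19  1.04  1.65]
```

```bash
python3 -m pendant '[[0,0.009,0.008,0.02,0.055],[0,0.009,0.008,0.03,0.055],[0,0,0,0.03,0],[0,0,0,0.03,0],[0,0,0,0,0],[0,0,0,0,0]]'
python3 - <<'E'
from h import *
to(.496,-.098,.06,159.5)
p=arm.capture("side");cv2.imwrite("pics/s1.png",cv2.resize(p["image"][190:330,220:420,::-1],(800,560)))
E
```

```text
time: 3.62
position: [0.502, -0.112, 0.1193]
tcp_rot: [[-0.928, 0.372, 0.019], [0.372, 0.928, 0.005], [-0.016, 0.012, -1.0]]
force: [0.5, -0.2, -0.1]
finger_gap: 0.501
t 3.62 pos [ 0.502  -0.112   0.1193] yaw 158.17 tilt [0.0191 0.005 ] F [ 0.5 -0.2 -0.1] gap 0.501
tool delta [0.0117 0.0101 0.0593] twist -0.0231 q [-0.27  0.41  0.51  2.02 -0.3   0.77  1.61]
```

View pics/s1.png

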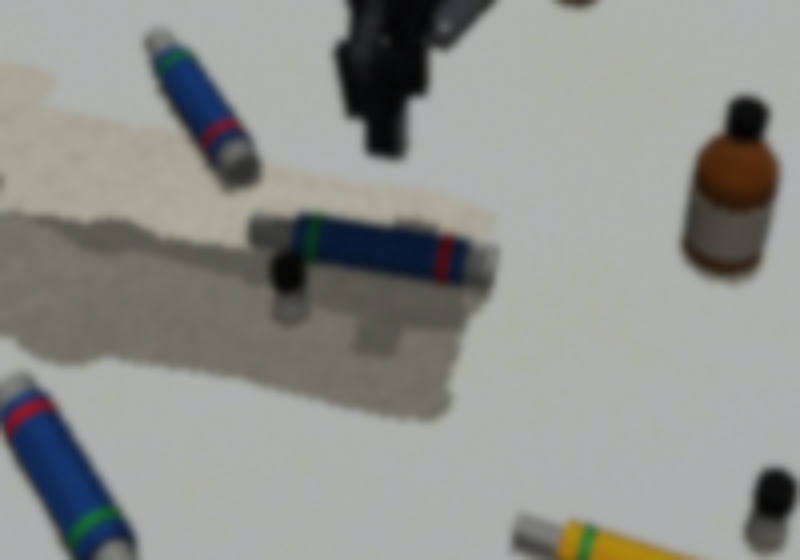

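```bash
python3 -m pendant '[[0,0.0117,0.0101,0.01,-0.02],[0,0,0,0.01,0],[0,0,0,0,0],[0,0,0,0,0]]'
python3 -c "
from h import *
to(.496,-.098,.009,159.5)"
```

```text
time: 4.0
position: [0.4992, -0.098, 0.1051]
tcp_rot: [[-0.936, 0.351, 0.028], [0.351, 0.936, 0.005], [-0.024, 0.015, -1.0]]
force: [-0.1, -0.6, -0.7]
finger_gap: 0.501
t 4.0 pos [ 0.4992 -0.098   0.1051] yaw 159.43 tilt [0.0281 0.0054] F [-0.1 -0.6 -0.7] gap 0.501
tool delta [ 0.0053 -0.0025  0.096 ] twist -0.0012 q [-0.28  0.41  0.49  2.05 -0.31  0.72  1.62]
```

```bash
python3 -m pendant '[[0,0.005,-0.0025,0.02,0],[0,0,0,0.025,0],[0,0,0,0.02,0]]'
python3 -c "
from h import *
to(.496,-.098,.009,159.5)"
```

```text
time: 4.25
position: [0.5029, -0.0995, 0.0462]
tcp_rot: [[-0.936, 0.35, 0.044], [0.351, 0.936, 0.005], [-0.039, 0.02, -0.999]]
force: [-0.2, 0.0, 0.9]
finger_gap: 0.498
t 4.25 pos [ 0.5029 -0.0995  0.0462] yaw 159.44 tilt [0.0437 0.005 ] F [-0.2  0.   0.9] gap 0.498
tool delta [ 0.0084 -0.0018  0.0369] twist -0.001 q [-0.21  0.5   0.42  2.1  -0.4   0.57  1.7 ]
```

```bash
python3 -m pendant '[[0,0,0,0,0],[0,0,0,0,0],[0,0,0,0,0]]' | grep -v time; python3 -m pendant '[[0,0.008,0,-0.03,0],[0,0,0,-0.03,0]]'|grep -v time;  python3 -m pendant '[[0,0,0,0,0],[0,0,0,0,0]]'
python3 -c "
from h import *
to(.496,-.098,.009,159.5)"
```

```text
position: [0.5034, -0.1004, 0.0468]
tcp_rot: [[-0.935, 0.351, 0.043], [0.352, 0.936, 0.005], [-0.038, 0.02, -0.999]]
force: [-0.2, -0.3, -0.2]
finger_gap: 0.497
position: [0.4913, -0.0981, 0.1057]
tcp_rot: [[-0.935, 0.352, 0.036], [0.353, 0.936, 0.004], [-0.032, 0.017, -0.999]]
force: [0.6, -0.4, -0.4]
finger_gap: 0.5
time: 4.83
position: [0.4949, -0.0992, 0.1133]
tcp_rot: [[-0.935, 0.353, 0.047], [0.353, 0.935, 0.004], [-0.042, 0.02, -0.999]]
force: [0.1, 1.0, -0.6]
finger_gap: 0.501
t 4.83 pos [ 0.4949 -0.0992  0.1133] yaw 159.29 tilt [0.0465 0.0043] F [ 0.1  1.  -0.6] gap 0.501
tool delta [ 0.0037 -0.0007  0.1043] twist -0.0037 q [-0.29  0.39  0.51  2.07 -0.31  0.71  1.62]
```

```bash
python3 -m pendant '[[0,0.002,0,0.01,0],[0,0.002,0,0.01,0],[0,0,0,0.01,0],[0,0,0,0.01,0],[0,0,0,0.01,0],[0,0,0,0.01,0]]'|grep rot;  python3 -m pendant '[[0,0,0,0,0],[0,0,0,0,0]]'|grep rot
python3 -c "
from h import *
to(.496,-.098,.009,159.5)"
```

```text
tcp_rot: [[-0.934, 0.352, 0.051], [0.353, 0.936, 0.005], [-0.046, 0.022, -0.999]]
tcp_rot: [[-0.934, 0.353, 0.043], [0.354, 0.935, 0.005], [-0.039, 0.02, -0.999]]
t 5.5 pos [ 0.492  -0.0972  0.0452] yaw 159.26 tilt [0.0429 0.0046] F [-0.3 -0.5  0.1] gap 0.503
tool delta [-0.0026 -0.      0.0363] twist -0.0042 q [-0.22  0.49  0.42  2.13 -0.4   0.55  1.7 ]
```

```bash
python3 -m pendant '[[0,-0.002,0,0.008,0],[0,-0.001,0,0.008,0],[0,0,0,0.008,0],[0,0,0,0.006,0],[0,0,0,0.004,0],[0,0,0,0.002,0],[0,0,0,0,0]]'
python3 -c "
from h import *
to(.496,-.098,.007,159.5)"
```

```text
time: 6.08
position: [0.4963, -0.0984, 0.0046]
tcp_rot: [[-0.934, 0.354, 0.041], [0.354, 0.935, 0.004], [-0.037, 0.019, -0.999]]
force: [-0.1, -0.6, 0.9]
finger_gap: 0.497
t 6.08 pos [ 0.4963 -0.0984  0.0046] yaw 159.23 tilt [0.0413 0.0045] F [-0.1 -0.6  0.9] gap 0.497
tool delta [ 0.0003  0.0004 -0.0024] twist -0.0046 q [-0.17  0.57  0.36  2.13 -0.46  0.47  1.75]
```

```bash
python3 -m pendant '[[0,0,0,-0.002,0],[-1,0,0,0,0],[-1,0,0,0,0],[-1,0,0,0,0],[-1,0,0,0,0],[-1,0,0,0,0],[-1,0,0,0,0]]' 60
python3 -c "
from h import *
to(.496,-.098,.007,159.5)"
```

```text
time: 6.67
position: [0.4962, -0.0983, 0.0077]
tcp_rot: [[-0.934, 0.354, 0.042], [0.354, 0.935, 0.005], [-0.038, 0.019, -0.999]]
force: [0.8, 1.5, -2.3]
finger_gap: 0.308
t 6.67 pos [ 0.4962 -0.0983  0.0077] yaw 159.24 tilt [0.0422 0.0047] F [ 0.8  1.5 -2.3] gap 0.308
tool delta [0.0004 0.0002 0.0007] twist -0.0045 q [-0.17  0.56  0.36  2.13 -0.45  0.47  1.75]
```

```bash
python3 -m pendant '[[-1,0,0,-0.008,0],[-1,0,0,-0.02,0],[-1,0,0,-0.03,0],[-1,0,0,-0.03,0],[-1,0,0,-0.025,0],[-1,0,0,-0.018,0],[-1,0,0,-0.012,0],[-1,0,0,-0.008,0],[-1,0,0,-0.005,0],[-1,0,0,-0.002,0],[-1,0,0,0,0]]'
python3 -c "
from h import *
to(.5696,.1538,.18,50)"
```

```text
time: 7.58
position: [0.4859, -0.0996, 0.1753]
tcp_rot: [[-0.934, 0.356, 0.037], [0.357, 0.934, 0.006], [-0.033, 0.019, -0.999]]
force: [-0.2, -0.4, -2.7]
finger_gap: 0.307
t 7.58 pos [ 0.4859 -0.0996  0.1753] yaw 159.1 tilt [0.0374 0.0057] F [-0.2 -0.4 -2.7] gap 0.307
tool delta [ 1.200e-02  2.666e-01 -1.000e-04] twist 1.9042 q [-0.36  0.29  0.57  2.02 -0.22  0.86  1.54]
```

```bash
python3 -m pendant '[[-1,0,0.01,0,0],[-1,0.002,0.025,0,0],[-1,0.002,0.035,0,0],[-1,0.002,0.035,0,0],[-1,0.002,0.035,0,0],[-1,0.002,0.035,0,0],[-1,0.002,0.03,0,0],[-1,0,0.02,0,0],[-1,0,0.012,0,0],[-1,0,0.006,0,0],[-1,0,0.002,0,0]]'|grep -v rot
python3 -m pendant '[[-1,0,0,0,0.05],[-1,0,0,0,0.11],[-1,0,0,0,0.12],[-1,0,0,0,0.12],[-1,0,0,0,0.12],[-1,0,0,0,0.12],[-1,0,0,0,0.12],[-1,0,0,0,0.12],[-1,0,0,0,0.12],[-1,0,0,0,0.12],[-1,0,0,0,0.12],[-1,0,0,0,0.12],[-1,0,0,0,0.12],[-1,0,0,0,0.12],[-1,0,0,0,0.1],[-1,0,0,0,0.06],[-1,0,0,0,0.03],[-1,0,0,0,0.01]]'|grep -v rot
python3 -c "
from h import *
to(.5696,.1538,.18,50)"
```

```text
time: 8.5
position: [0.5605, 0.1494, 0.168]
force: [-0.7, -0.2, -1.9]
finger_gap: 0.313
time: 10.0
position: [0.5525, 0.1173, 0.1653]
force: [-0.6, 1.1, -2.8]
finger_gap: 0.312
t 10.0 pos [0.5525 0.1173 0.1653] yaw 50.38 tilt [ 0.0094 -0.0066] F [-0.6  1.1 -2.8] gap 0.312
tool delta [ 0.0391 -0.0099 -0.0148] twist 0.0066 q [-0.99  0.57  1.03  1.87 -0.56  1.02 -0.43]
```

```bash
python3 -m pendant '[[-1,0.006,-0.002,0.004,0],[-1,0.01,-0.003,0.01,0],[-1,0.01,-0.003,0.012,0],[-1,0.007,-0.002,0.012,0],[-1,0.004,0,0.012,0],[-1,0.002,0,0.01,0],[-1,0,0,0.006,0],[-1,0,0,0.003,0],[-1,0,0,0,0]]'|grep -v rot
python3 - <<'E'
from h import *
to(.5696,.1538,.075,50)
p=arm.capture("top");cv2.imwrite("pics/t2.png",cv2.resize(p["image"][110:230,200:350,::-1],(750,600)))
p=arm.capture("side");cv2.imwrite("pics/s2.png",cv2.resize(p["image"][110:230,270:420,::-1],(750,600)))
E
```

```text
time: 10.75
position: [0.5704, 0.1552, 0.0858]
force: [0.1, -0.4, -2.4]
finger_gap: 0.308
t 10.75 pos [0.5704 0.1552 0.0858] yaw 50.47 tilt [ 0.0048 -0.0073] F [ 0.1 -0.4 -2.4] gap 0.308
tool delta [-0.0016  0.0002  0.0108] twist 0.0081 q [-0.95  0.7   0.91  1.87 -0.68  0.92 -0.4 ]
```

View pics/s2.png

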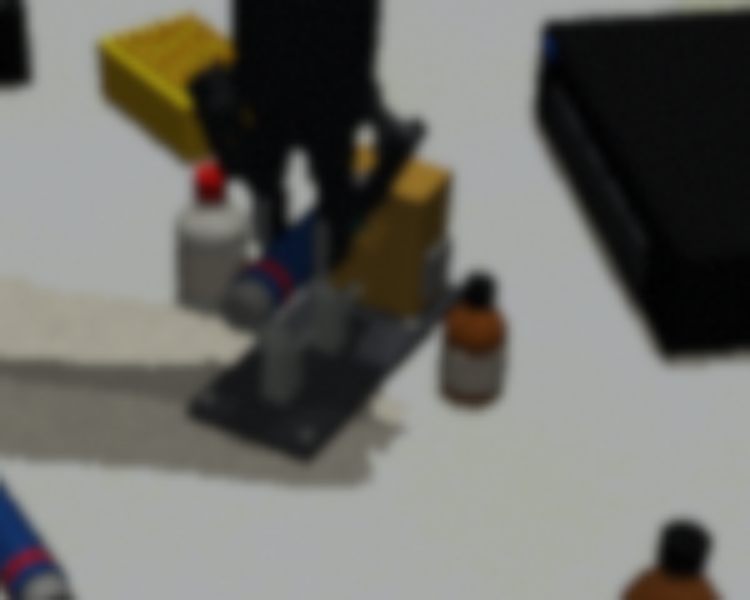

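View pics/t2.png

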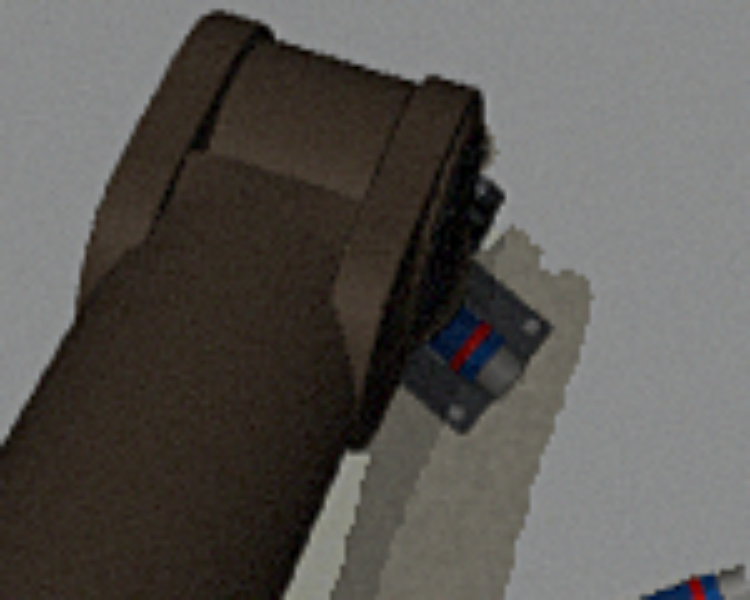

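Run:
```python
from m import *
O=np.array([.5895,.1775]);y=np.radians(50);U=np.array([np.cos(y),np.sin(y)]);N=np.array([-U[1],U[0]])
for n in("top","side"):
    p=arm.capture(n)
    w=np.zeros((400,640),bool)
    if n=="top": w[165:195,275:310]=1
    else: w[148:180,312:345]=1
    hsv=cv2.cvtColor(p["image"],cv2.COLOR_RGB2HSV);H,S,V=[hsv[:,:,i].astype(int) for i in range(3)]
    rd=w&(S>90)&((H<12)|(H>168));bl=w&(S>90)&(H>95)&(H<130)
    W=world(p,rd|bl)
    print(n,rd.sum(),bl.sum())
    for m,t in((rd,"red"),(rd|bl,"all")):
        q=planepts(p,m,0.098)-O;s,l=q@U,q@N;print(t,"s",s.min(),s.mean(),s.max(),"l",l.min(),l.mean(),l.max(),"z",np.median(world(p,m)[:,2]),np.percentile(world(p,m)[:,2],95))
    if n=="top":
        b=np.zeros_like(w);b[150:205,270:320]=1
        q=world(p,b);q=q[(q[:,2]>.004)&(q[:,2]<.016)][:,:2]-O
        # base by dark colour
        dk=b&(V<70)&(S<90)
        q=planepts(p,dk,.010)-O;s,l=q@U,q@N
        k=(s>-84)&(s<-60);print("base l",np.percentile(l[k],[1,5,50,95,99]),"smin",np.percentile(s,[1,3]))
```

```text
top 78 110
red s -0.06740210677598955 -0.04497927582832696 -0.012638301400669712 l -0.02454616089163711 0.008907427743622373 0.05724175413130815 z 0.45509761834766416 0.5182872903424961
all s -0.07669362155406234 -0.052421786192389526 -0.012638301400669712 l -0.031310769978254986 0.0035452658039022648 0.06115930708260779 z 0.10715639353312663 0.5117761460521467Traceback (most recent call last):
  File "<stdin>", line 20, in <module>
    return _quantile_unchecked(
        a, q, axis, out, overwrite_input, method, keepdims, weights)
    return _ureduce(a,
                    func=_quantile_ureduce_func,
    ...<5 lines>...
                    overwrite_input=overwrite_input,
                    method=method)
    r = func(a, **kwargs)
    result = _quantile(arr,
                       quantiles=q,
    ...<2 lines>...
                       out=out,
                       weights=wgt)
    slices_having_nans = np.isnan(arr[-1, ...])
                                  ~~~^^^^^^^^^
IndexError: index -1 is out of bounds for axis 0 with size 0
```

Run:
```python
from m import *
O=np.array([.5895,.1775]);y=np.radians(50);U=np.array([np.cos(y),np.sin(y)]);N=np.array([-U[1],U[0]])
p=arm.capture("top")
w=np.zeros((400,640),bool);w[160:205,275:315]=1
hsv=cv2.cvtColor(p["image"],cv2.COLOR_RGB2HSV);H,S,V=[hsv[:,:,i].astype(int) for i in range(3)]
Z=np.full(w.shape,9.);a=w&(p["z_map"]>0);Z[a]=world(p,a)[:,2]
g=a&(Z>.06)&(Z<.13)
def st(t,m,h):
    q=planepts(p,m,h)-O;s,l=q@U,q@N;print(t,len(s),"s",np.percentile(s,[2,50,98]).round(4),"l",np.percentile(l,[2,50,98]).round(4));return s,l
s,l=st("gauge rear",g,.096);
for lo in np.arange(-.1,-.03,.008):
    k=(s>=lo)&(s<lo+.008)
    if k.sum()>4:print(round(lo,3),k.sum(),l[k].min().round(4),l[k].max().round(4),((l[k].min()+l[k].max())/2).round(4))
red=g&(S>90)&((H<12)|(H>168));st("red",red,.1)
b=a&(Z>.005)&(Z<.02);s,l=st("base",b,.01)
for lo in np.arange(-.09,-.03,.01):
    k=(s>=lo)&(s<lo+.01)
    if k.sum()>4:print(round(lo,3),k.sum(),l[k].min().round(4),l[k].max().round(4))
```

```text
gauge rear 182 s [-0.0928 -0.0698 -0.0498] l [-0.0145 -0.0006  0.013 ]
-0.1 7 -0.013 0.0109 -0.0011
-0.092 29 -0.0116 0.0106 -0.0005
-0.084 28 -0.0125 0.0115 -0.0005
-0.076 34 -0.0147 0.0132 -0.0008
-0.068 36 -0.0153 0.0143 -0.0005
-0.06 34 -0.0142 0.0134 -0.0004
-0.052 14 -0.0145 0.0132 -0.0007
red 29 s [-0.0676 -0.0645 -0.0615] l [-0.015  -0.0005  0.0134]
base 319 s [-0.0844 -0.0607 -0.0332] l [-0.0394  0.014   0.0388]
-0.09 36 -0.0384 0.0392
-0.08 67 -0.039 0.0647
-0.07 61 -0.04 0.0383
-0.06 60 -0.0403 0.0392
-0.05 55 -0.0394 0.0423
-0.04 37 -0.054 0.038
```

```bash
python3 -m pendant '[[-1,-0.002,0,0.004,0],[-1,-0.001,0,0.006,0],[-1,0,0,0.006,0],[-1,0,0,0.005,0],[-1,0,0,0.003,0],[-1,0,0,0.002,0],[-1,0,0,0,0]]'|grep -v rot
python3 -c "
from h import *
to(.5689,.1529,.0557,50)"
```

```text
time: 11.53
position: [0.5703, 0.1523, 0.0605]
force: [-0.4, 0.9, -2.9]
finger_gap: 0.312
t 11.53 pos [0.5703 0.1523 0.0605] yaw 50.4 tilt [ 0.0099 -0.0046] F [-0.4  0.9 -2.9] gap 0.312
tool delta [-0.0004 -0.0015  0.0048] twist 0.007 q [-0.93  0.72  0.88  1.89 -0.72  0.87 -0.37]
```

```bash
python3 -m pendant '[[-1,0,-0.0015,0.002,0.007],[-1,0,0,0.0015,0],[-1,0,0,0.001,0],[-1,0,0,0.0005,0]]'|grep -v rot
python3 -c "
from h import *
to(.5689,.1529,.0557,50)"
```

```text
time: 11.87
position: [0.5698, 0.1531, 0.0556]
force: [-2.8, -0.3, 5.1]
finger_gap: 0.311
t 11.87 pos [0.5698 0.1531 0.0556] yaw 49.95 tilt [ 0.0111 -0.0049] F [-2.8 -0.3  5.1] gap 0.311
tool delta [-0.0007 -0.0006 -0.0001] twist -0.0008 q [-0.92  0.73  0.88  1.9  -0.73  0.86 -0.37]
```

```bash
python3 -m pendant '[[0,0,0,0,0],[0,0,0,0,0],[0,0,0,0,0],[0,0,0,0,0]]'|grep -v rot
python3 - <<'E'
from h import *
to(.5689,.1529,.0557,50)
p=arm.capture("side");cv2.imwrite("pics/s3.png",cv2.resize(p["image"][120:220,290:390,::-1],(600,600),interpolation=cv2.INTER_CUBIC))
E
```

```text
time: 12.2
position: [0.5706, 0.1533, 0.0564]
force: [-0.5, -0.5, 0.3]
finger_gap: 0.497
t 12.2 pos [0.5706 0.1533 0.0564] yaw 49.96 tilt [ 0.0128 -0.0041] F [-0.5 -0.5  0.3] gap 0.497
tool delta [-0.0015 -0.001   0.0007] twist -0.0007 q [-0.92  0.73  0.88  1.89 -0.73  0.86 -0.37]
```

View pics/s3.png

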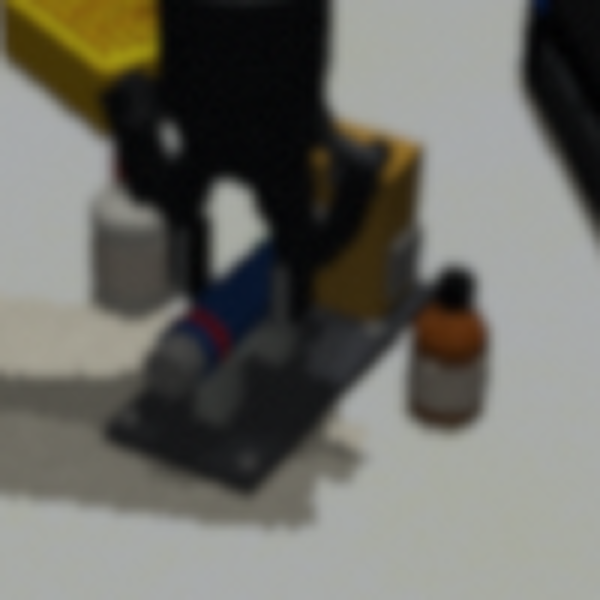

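```bash
python3 -m pendant '[[-1,0,-0.001,0,0],[-1,0,0,0,0],[-1,0,0,0,0],[-1,0,0,0,0],[-1,0.003,0,0,0],[-1,0.004,0,0,0],[-1,0.003,0,0,0],[-1,0.003,0,0,0],[-1,0.002,0,0,0]]' 40|grep -v rot
python3 -c "
from h import *
to(.5918,.1803,.0564,50)"
```

```text
time: 13.0
position: [0.5801, 0.1659, 0.0567]
force: [-1.2, -0.9, 0.9]
finger_gap: 0.311
t 13.0 pos [0.5801 0.1659 0.0567] yaw 49.94 tilt [ 0.0125 -0.0048] F [-1.2 -0.9  0.9] gap 0.311
tool delta [ 0.0186 -0.0004  0.0003] twist -0.0011 q [-0.93  0.75  0.88  1.86 -0.73  0.88 -0.4 ]
```

```bash
python3 -m pendant '[[-1,0.004,0,0,0],[-1,0.004,0,0,0],[-1,0.003,0,0,0],[-1,0.002,0,0,0],[-1,0.001,0,0,0]]'|grep -v rot
python3 -c "
from h import *
to(.5918,.1803,.0564,50)"
```

```text
time: 13.42
position: [0.5905, 0.1782, 0.0567]
force: [-1.5, -1.1, 2.6]
finger_gap: 0.312
t 13.42 pos [0.5905 0.1782 0.0567] yaw 49.97 tilt [ 0.0126 -0.0049] F [-1.5 -1.1  2.6] gap 0.312
tool delta [ 0.0024 -0.0003  0.0003] twist -0.0005 q [-0.94  0.76  0.87  1.83 -0.73  0.9  -0.42]
```

```bash
python3 -m pendant '[[-1,0.0015,0,0,0],[-1,0.001,0,0,0],[-1,0.001,0,0,0],[-1,0.001,0,0,0],[-1,0.001,0,0,0]]'|grep -v rot
python3 -m pendant '[[-1,0.001,0,0,0],[-1,0.001,0,0,0],[-1,0.001,0,0,0]]'|grep -v rot
```

```text
time: 13.83
position: [0.5923, 0.1804, 0.0566]
force: [-4.8, -2.8, 3.8]
finger_gap: 0.319
time: 14.08
position: [0.5922, 0.1804, 0.0566]
force: [-3.3, -3.0, 4.6]
finger_gap: 0.317
```

```bash
python3 -m pendant '[[-1,0.002,0,0,0],[-1,0.0025,0,0,0],[-1,0.0025,0,0,0],[-1,0.0025,0,0,0],[-1,0.0025,0,0,0],[-1,0.0025,0,0,0]]'|grep -v rot
python3 - <<'E'
from h import *
to(.5923,.1804,.0564,50)
p=arm.capture("side");cv2.imwrite("pics/s4.png",cv2.resize(p["image"][120:220,290:390,::-1],(600,600),interpolation=cv2.INTER_CUBIC))
E
```

```text
time: 14.58
position: [0.5922, 0.1804, 0.0566]
force: [-8.2, -6.7, 8.1]
finger_gap: 0.313
t 14.58 pos [0.5922 0.1804 0.0566] yaw 49.29 tilt [-0.0143 -0.0188] F [-8.2 -6.7  8.1] gap 0.313
tool delta [0.     0.0001 0.0002] twist -0.0123 q [-0.93  0.78  0.88  1.79 -0.72  0.94 -0.45]
```

View pics/s4.png

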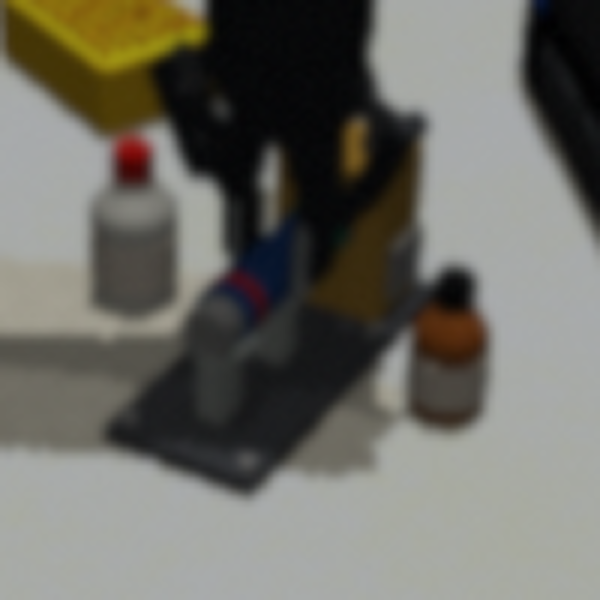

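```bash
python3 -m pendant '[[-1,0,0,0,0],[-1,0,0,0,0]]'|grep -v rot
python3 - <<'E'
from m import *
O=np.array([.5895,.1775]);y=np.radians(50);U=np.array([np.cos(y),np.sin(y)]);N=np.array([-U[1],U[0]])
for n in("top","side"):
    p=arm.capture(n)
    w=np.zeros((400,640),bool)
    if n=="top": w[150:205,265:315]=1
    else: w[155:200,315:345]=1
    hsv=cv2.cvtColor(p["image"],cv2.COLOR_RGB2HSV);H,S,V=[hsv[:,:,i].astype(int) for i in range(3)]
    Z=np.full(w.shape,9.);a=w&(p["z_map"]>0);Z[a]=world(p,a)[:,2]
    g=a&(Z>.06)&(Z<.1);red=g&(S>90)&((H<12)|(H>168))
    for t,m in(("g",g),("red",red)):
        if m.sum():
            q=planepts(p,m,.074)-O;s,l=q@U,q@N;k=abs(l)<.012;print(n,t,m.sum(),np.percentile(s[k],[2,50,98]).round(4),l.mean().round(4),np.median(Z[m]).round(4))
E
```

```text
time: 14.8
position: [0.592, 0.1804, 0.0567]
force: [-0.8, -0.9, 0.9]
finger_gap: 0.312
top g 200 [-0.0612 -0.0367 -0.0116] 0.0005 0.074
top red 24 [-0.0347 -0.0317 -0.0291] 0.0 0.0768
side g 321 [-0.0747 -0.0235  0.026 ] -0.0054 0.0741
side red 10 [-0.0346 -0.0306 -0.0254] -0.0076 0.0748
```

```bash
python3 -m pendant '[[-1,-0.002,0,0,0],[-1,-0.004,0,0,0],[-1,-0.005,0,0,0],[-1,-0.005,0,0,0],[-1,-0.005,0,0,0],[-1,-0.004,0,0,0],[-1,-0.004,0,0,0],[-1,-0.003,0,0,0],[-1,-0.002,0,0,0],[-1,-0.001,0,0,0]]' 60|grep -v rot
python3 -c "
from h import *
to(.5667,.1504,.0567,50)"
```

```text
time: 15.73
position: [0.5679, 0.1519, 0.0573]
force: [0.4, -0.7, -2.1]
finger_gap: 0.306
t 15.73 pos [0.5679 0.1519 0.0573] yaw 49.27 tilt [-0.0123 -0.0176] F [ 0.4 -0.7 -2.1] gap 0.306
tool delta [-0.0019  0.0001  0.0006] twist -0.0127 q [-0.93  0.74  0.89  1.88 -0.71  0.9  -0.4 ]
```

```bash
python3 -m pendant '[[-1,0,0,-0.003,0],[-1,-0.001,0,-0.006,0],[-1,0,0,-0.012,0],[-1,0,0,-0.018,0],[-1,0,0,-0.02,0],[-1,0,0,-0.018,0],[-1,0,0,-0.014,0],[-1,0,0,-0.008,0],[-1,0,0,-0.004,0],[-1,0,0,0,-0.05]]'|grep -v rot
python3 -m pendant '[[-1,0,0,0,-0.12],[-1,0,0,0,-0.12],[-1,0,0,0,-0.12],[-1,0,0,0,-0.12],[-1,0,0,0,-0.12],[-1,0,0,0,-0.12],[-1,0,0,0,-0.12],[-1,0,0,0,-0.12],[-1,0,0,0,-0.12],[-1,0,0,0,-0.12],[-1,0,0,0,-0.12],[-1,0,0,0,-0.12],[-1,0,0,0,-0.1],[-1,0,0,0,-0.06],[-1,0,0,0,-0.02]]'|grep -v rot
python3 -c "
from h import *
to(.5772,.1628,.16,230)"
```

```text
time: 16.57
position: [0.5667, 0.1532, 0.1696]
force: [-0.1, 0.2, -2.8]
finger_gap: 0.309
time: 17.82
position: [0.5619, 0.1519, 0.1673]
force: [-0.7, -1.0, -3.0]
finger_gap: 0.309
t 17.82 pos [0.5619 0.1519 0.1673] yaw 149.06 tilt [-0.0248 -0.0242] F [-0.7 -1.  -3. ] gap 0.309
tool delta [-0.0076  0.0175  0.0067] twist -1.4126 q [-0.74  0.48  0.54  1.77 -0.26  1.01  0.93]
```

```bash
python3 -m pendant '[[-1,0,0,0,-0.06],[-1,0,0,0,-0.12],[-1,0,0,0,-0.12],[-1,0,0,0,-0.12],[-1,0,0,0,-0.12],[-1,0,0,0,-0.12],[-1,0,0,0,-0.12],[-1,0,0,0,-0.12],[-1,0,0,0,-0.12],[-1,0,0,0,-0.12],[-1,0,0,0,-0.1],[-1,0,0,0,-0.06],[-1,0,0,0,-0.03],[-1,0,0,0,0]]'|grep -v rot
python3 -c "
from h import *
to(.5772,.1628,.12,230)"
```

```text
time: 18.98
position: [0.5582, 0.1485, 0.1633]
force: [-0.6, 0.0, -1.7]
finger_gap: 0.304
t 18.98 pos [0.5582 0.1485 0.1633] yaw -132.14 tilt [-0.0346 -0.0313] F [-0.6  0.  -1.7] gap 0.304
tool delta [-0.0253 -0.0047  0.0422] twist -0.0374 q [-0.5   0.45  0.19  1.75 -0.07  1.    2.12]
```

```bash
python3 -m pendant '[[-1,0,0,0.004,-0.037],[-1,-0.005,-0.002,0.01,0],[-1,-0.008,-0.002,0.012,0],[-1,-0.006,0,0.013,0],[-1,-0.004,0,0.013,0],[-1,-0.002,0,0.012,0],[-1,0,0,0.008,0],[-1,0,0,0.004,0],[-1,0,0,0,0]]'|grep -v rot
python3 -c "
from h import *
to(.5779,.1637,.0570,230)"
```

```text
time: 19.73
position: [0.576, 0.1646, 0.0747]
force: [0.3, 0.1, -2.3]
finger_gap: 0.305
t 19.73 pos [0.576  0.1646 0.0747] yaw -130.85 tilt [-0.0389 -0.0338] F [ 0.3  0.1 -2.3] gap 0.305
tool delta [-0.0014 -0.0022  0.0177] twist -0.0148 q [-0.49  0.58  0.16  1.77 -0.1   0.85  2.14]
```

```bash
python3 -m pendant '[[-1,-0.001,-0.002,0.003,-0.015],[-1,0,0,0.003,0],[-1,0,0,0.003,0],[-1,0,0,0.002,0],[-1,0,0,0,0]]'|grep -v rot
python3 -c "
from h import *
to(.5779,.1637,.0570,230)"
```

```text
time: 20.15
position: [0.5787, 0.1636, 0.0634]
force: [-0.3, 0.9, -2.6]
finger_gap: 0.309
t 20.15 pos [0.5787 0.1636 0.0634] yaw -129.97 tilt [-0.0375 -0.0336] F [-0.3  0.9 -2.6] gap 0.309
tool delta [0.0002 0.0006 0.0064] twist 0.0006 q [-0.48  0.6   0.16  1.77 -0.09  0.82  2.16]
```

```bash
python3 -m pendant '[[-1,0.001,0,0.002,0],[-1,0,0,0.0015,0],[-1,0,0,0.001,0],[-1,0,0,0.0005,0]]'|grep -v rot
python3 - <<'E'
from h import *
to(.5779,.1637,.0570,230)
p=arm.capture("side");cv2.imwrite("pics/s5.png",cv2.resize(p["image"][120:220,290:390,::-1],(600,600),interpolation=cv2.INTER_CUBIC))
E
```

```text
time: 20.48
position: [0.5785, 0.1626, 0.0591]
force: [0.1, 0.0, -2.1]
finger_gap: 0.303
t 20.48 pos [0.5785 0.1626 0.0591] yaw -130.0 tilt [-0.0356 -0.0328] F [ 0.1  0.  -2.1] gap 0.303
tool delta [-0.0006  0.0011  0.0021] twist -0.0 q [-0.48  0.61  0.15  1.78 -0.1   0.81  2.16]
```

View pics/s5.png

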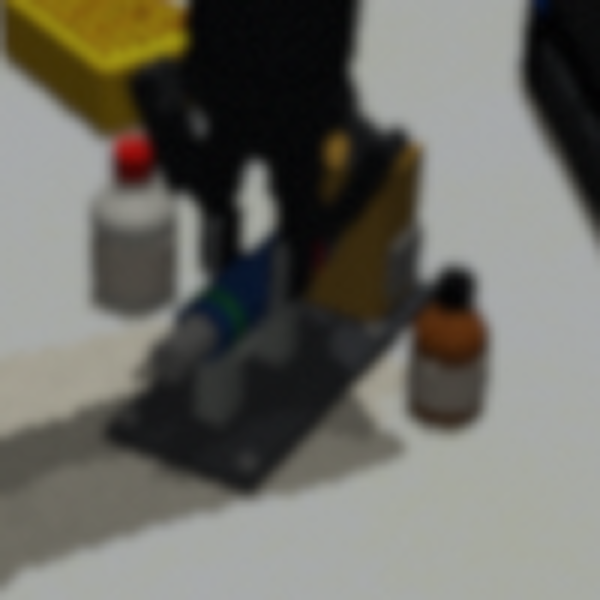

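```bash
python3 -m pendant '[[-1,0,0.001,0.0015,0],[-1,0,0,0.001,0],[-1,0,0,0.001,0],[-1,0,0,0.0005,0]]'|grep -v rot
python3 -c "
from h import *
to(.5779,.1637,.0570,230)"
```

```text
time: 20.87
position: [0.5782, 0.1636, 0.0577]
force: [-2.0, -0.6, 5.3]
finger_gap: 0.31
t 20.87 pos [0.5782 0.1636 0.0577] yaw -130.01 tilt [-0.0336 -0.0314] F [-2.  -0.6  5.3] gap 0.31
tool delta [0.0001 0.0003 0.0007] twist -0.0002 q [-0.48  0.61  0.15  1.78 -0.1   0.81  2.16]
```

```bash
python3 -m pendant '[[0,0,0,0,0],[0,0,0,0,0],[0,0,0,0,0],[0,0,0,0.001,0],[-1,0,0,0,0],[-1,0,0,0,0],[-1,0,0,0,0],[-1,0,0,0,0],[-1,-0.002,0,0,0],[-1,-0.002,0,0,0],[-1,-0.002,0,0,0]]' 40|grep -v rot
python3 -c "
from h import *
to(.5831,.1699,.0570,230)"
```

```text
time: 21.78
position: [0.5821, 0.1684, 0.0576]
force: [-2.2, -1.0, 4.1]
finger_gap: 0.31
t 21.78 pos [0.5821 0.1684 0.0576] yaw -129.99 tilt [-0.0333 -0.0313] F [-2.2 -1.   4.1] gap 0.31
tool delta [-0.0018  0.0003  0.0005] twist 0.0001 q [-0.48  0.61  0.15  1.77 -0.1   0.81  2.16]
```

```bash
python3 -m pendant '[[-1,-0.0015,0,0,0],[-1,-0.001,0,0,0],[-1,-0.001,0,0,0],[-1,-0.001,0,0,0],[-1,-0.001,0,0,0]]'|grep -v rot;python3 -m pendant '[[-1,-0.001,0,0,0],[-1,-0.001,0,0,0]]'|grep -v rot
```

```text
time: 22.2
position: [0.5828, 0.1692, 0.0576]
force: [-5.7, -2.6, 8.1]
finger_gap: 0.312
time: 22.37
position: [0.5828, 0.1692, 0.0576]
force: [-5.7, -2.3, 6.8]
finger_gap: 0.313
```

```bash
python3 -m pendant '[[-1,-0.002,0,0,0],[-1,-0.002,0,0,0],[-1,-0.002,0,0,0],[-1,-0.002,0,0,0],[-1,-0.002,0,0,0],[-1,-0.002,0,0,0],[-1,-0.002,0,0,0]]'|grep -v rot;python3 -m pendant '[[-1,-0.002,0,0,0],[-1,-0.002,0,0,0],[-1,-0.002,0,0,0],[-1,-0.002,0,0,0],[-1,-0.002,0,0,0],[-1,-0.002,0,0,0],[-1,-0.002,0,0,0],[-1,-0.002,0,0,0]]'
python3 - <<'E'
from h import *
to(.5831,.1699,.0570,230)
p=arm.capture("side");cv2.imwrite("pics/s6.png",cv2.resize(p["image"][120:220,290:390,::-1],(600,600),interpolation=cv2.INTER_CUBIC))
E
```

```text
time: 22.95
position: [0.5829, 0.1693, 0.0573]
force: [-8.1, -5.7, 11.3]
finger_gap: 0.31
time: 23.62
position: [0.583, 0.1696, 0.057]
tcp_rot: [[-0.646, -0.758, -0.089], [-0.755, 0.652, -0.071], [0.112, 0.021, -0.994]]
force: [-8.5, -5.9, 12.3]
finger_gap: 0.313
t 23.62 pos [0.583  0.1696 0.057 ] yaw -130.56 tilt [-0.0888 -0.0708] F [-8.5 -5.9 12.3] gap 0.313
tool delta [-0.0003  0.0001 -0.    ] twist -0.0098 q [-0.5   0.65  0.17  1.7  -0.09  0.91  2.13]
```

View pics/s6.png

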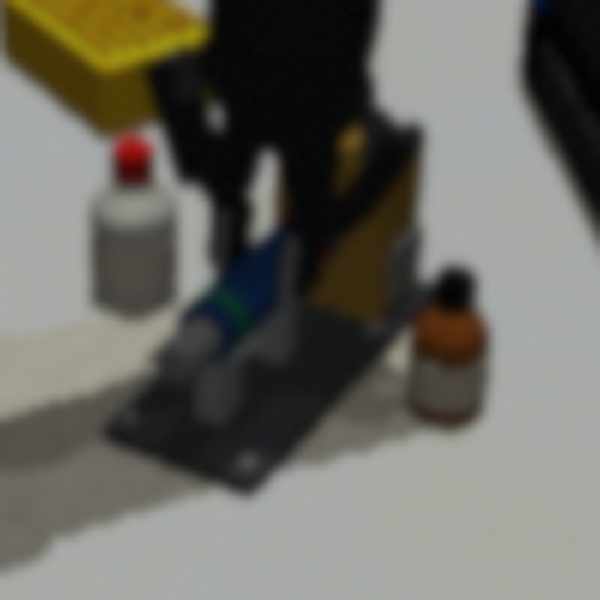

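```bash
python3 -m pendant '[[-1,0,0,0,0],[-1,0,0,0,0],[0,0,0,0,0],[0,0,0,0,0],[0,0,0,0,0],[0,0,0,0,0]]'|grep -v rot
python3 -m pendant '[[0,0,0,-0.003,0],[0,0,0,-0.006,0],[0,0,0,-0.01,0],[0,0,0,-0.02,0],[0,0,0,-0.025,0],[0,0,0,-0.025,0],[0,0,0,-0.025,0],[0,0,0,-0.015,0],[0,0,0,-0.005,0]]'|grep -v rot
python3 -m pendant '[[0,0.02,-0.02,-0.02,0],[0,0.03,-0.03,-0.005,0],[0,0.03,-0.03,-0.005,0],[0,0.03,-0.03,0,0],[0,0.03,-0.03,0,0],[0,0.03,-0.03,0,0],[0,0.02,-0.02,0,0],[0,0.01,-0.01,0,0],[0,0,0,0,0]]'
python3 - <<'E'
from m import *
O=np.array([.5895,.1775]);y=np.radians(50);U=np.array([np.cos(y),np.sin(y)]);N=np.array([-U[1],U[0]])
P=[]
for n in("top","side"):
    p=arm.capture(n)
    w=np.zeros((400,640),bool)
    if n=="top": w[130:205,245:315]=1;c=p["image"][120:220,220:340]
    else: w[130:200,315:380]=1;c=p["image"][120:220,280:400]
    P.append(cv2.resize(c[:,:,::-1],(600,500),interpolation=cv2.INTER_CUBIC)[:, :])
    hsv=cv2.cvtColor(p["image"],cv2.COLOR_RGB2HSV);H,S,V=[hsv[:,:,i].astype(int) for i in range(3)]
    for t,m in(("red",w&(S>90)&((H<12)|(H>168))),("green",w&(S>60)&(H>45)&(H<90)),("blue",w&(S>90)&(H>95)&(H<130))):
        if m.sum():
            q=planepts(p,m,.074)-O;s,l=q@U,q@N;print(n,t,m.sum(),np.percentile(s,[2,50,98]).round(4),l.mean().round(4),np.median(world(p,m)[:,2]).round(4))
    for o in("reagent_white","reagent_dark"):
        for d in arm.masks_of(p,o)[:1]:
            q=world(p,d["region"]);print(o,round(d["confidence"],2),q[q[:,2]>q[:,2].max()-.012].mean(0))
cv2.imwrite("pics/f.png",cv2.resize(np.hstack(P),(800,333)))
E
```

```text
time: 24.17
position: [0.5838, 0.1702, 0.0564]
force: [1.0, 0.9, -0.5]
finger_gap: 0.498
time: 24.92
position: [0.5958, 0.18, 0.1995]
force: [0.8, -0.2, -0.4]
finger_gap: 0.496
time: 25.67
position: [0.6219, -0.1037, 0.2521]
tcp_rot: [[-0.641, -0.763, -0.084], [-0.76, 0.646, -0.07], [0.107, 0.019, -0.994]]
force: [0.1, -0.5, 0.3]
finger_gap: 0.505
top red 77 [0.0036 0.0258 0.0573] 0.0051 0.0739
top green 34 [-0.0568 -0.0482  0.0284] -0.0129 0.0743
top blue 353 [-0.0593 -0.01    0.0374] -0.0024 0.074
reagent_white 0.55 [0.535  0.2591 0.0844]
reagent_dark 0.61 [0.6687 0.1431 0.0743]
side red 35 [-0.0276  0.0043  0.0341] -0.0615 0.0609
side green 17 [-0.0673 -0.0514 -0.0439] -0.0119 0.0731
side blue 174 [-0.0721 -0.0228  0.0197] -0.0096 0.0737
reagent_white 0.71 [0.5359 0.253  0.0824]
reagent_dark 0.61 [0.6694 0.1368 0.0722]
```

View pics/f.png

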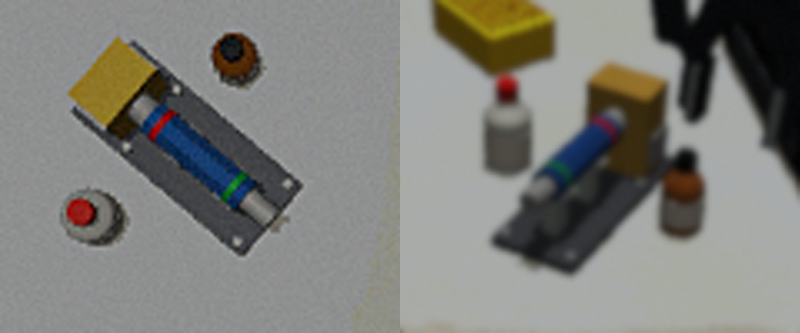

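```bash
python3 -c "
from cell import arm
print(arm.job_done(), arm.sense()['time'])"
```

```text
the job is handed in; nothing more can be done
the job is handed in; nothing more can be done
```

The bore check is done and handed in at about 26 s of the 72 s allowed; the cell reported no verdict. I used the blue gauge farthest from the base.

- **Go end:** I laid the gauge in the rests and slid the go end in. It stopped after about 35 mm of travel and did not move under a push of about 10 N. The camera put its rear face at -61 mm in stand x, which is where it should be with the shoulder against the brass.
- **No-go end:** I drew it out, turned it end for end, laid it in the rests again and slid it to the mouth. It was refused under 8–10 N held for a little over 1 s. Measured along the bore, the tool moved less than 0.5 mm during that push.
- **Final look:** The gauge lies level in both rests with the handle's middle at about -11 mm, so the no-go tip is at the mouth. The gripper is open and clear. The white bottle and the small amber bottle are where they were at the start. I did not re-measure the yellow gauge, large amber bottle, vials or tip box after the job; no move went near them except the grasp beside the first vial.

**What disagreed:**
- The side camera read about 5 mm lower in y than the top camera, so I relied on the top one, which the contact positions confirmed.
- The tool drifted up to about 2.5° off vertical in motion and reached about 6.5° during the no-go push. For that reason I let the gauge settle in the rests and gripped it again before each slide.

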